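Load the soldering carrier and lift it level

ROBOT

A 6-joint arm with a two-finger parallel gripper is mounted at the origin on a cart in front of the work surface, level with it; the furniture and walls round the work are solid. World frame = base frame: x ahead of the robot, y to its left, z up, the work surface at z = 0. Lengths are in m, angles in rad, forces in N, time in s.
With the tool pointing down it reaches from about 0.275 to 0.825 m from the base axis. Payload 4.9 kg.
Tool frame: the origin (TCP) lies between the finger pads; the fingertips stand 14 mm ahead of it and the grasp point (between the pads) lies 5 mm behind it; z points along the fingers, y is the line along which they close (so a half turn about z gives the same grasp; the last joint's range is limited). The gripper opens to 85 mm and grips with 20 to 120 N. Pads are 22 mm wide; open, the fingers measure 114 mm over their backs; the gripper's body (76 mm by 85 mm) begins 54 mm behind the grasp point. The pads swing forward as they close: fully open they stand 13 mm farther back than shut.
Start: joints at [1.126, 0.326, -0.193, 1.052, 0, 1.437], TCP at [0.168, 0.524, 0.245] pointing down, gripper open.
Joint ranges: [-2.65, 2.65], [-0.97, 1.79], [-1.3, 1.35], [-1.93, 2.1], [-1.47, 1.37], [-3.14, 3.14]. Speed limits (rad/s): [2.57, 2.57, 3.14, 3.14, 3.14, 3.14].

INTERFACE

Orientations are given as a unit quaternion [w, x, y, z].
In Python, from bench import bot gives the robot as it stands. The module is installed in compiled form; this text tells all that it offers.
- The arm moves only by the tool drive_tool, never from a script. Its argument "increments" is a list of rows, each a list of 7 numbers: the closure, from -1 (fully open) to 1 (shut), so that 0 is half open, then the shift along the tool's x, y, z in m, then the turn, a rotation vector about the tool's x, y, z in degrees. In form: [[jaw, tx, ty, tz, ax, ay, az], ...]. A call has 1 to 8 rows; each row shifts and turns the commanded pose from where the row before left it, along the tool's axes as they then stand; what a row does not reach is not made up. A row lasts 1/10 s, in which the tool goes at most 50 mm and 8.59 degrees, less where a joint would pass 70% of its speed; a pose out of reach is approached as far as the arm can. A call is refused whole if a number of a shift passes 0.05 or a number of a turn 8.59, either way. A call with a gripper value outside its range is refused whole. The fingers move at their own pace and stop on an object; "force" is the grip in N (left out, the last holds). Time passes only in rows, so rows that do not move let the fingers close. It gives the time, the measured TCP pose, the force, the opening and the grip force at its end, in the units of the state.
- bot.get_state(): the state, without advancing time (a new reading comes with each control period).
- bot.capture(name): name is "scene" or "top" or "wrist"; returns a dict with "frame" (384x512x3 uint8, red, green, blue), "z_map" (384x512 float32, m along the optical axis (not along the pixel's ray), 0 where there is no reading), "camera_matrix" (3x3 intrinsics, pixels), "rvec" (rotation vector, rad) and "tvec" (3), from world to camera coordinates, as OpenCV has them. Camera axes: x right, y down, z forward; pixel columns grow to the right and rows downward; lengths in m; the calibration is good to about 2 mm. A picture is of the moment at which its call begins.
- bot.close_job(): hands the job in; it is judged then, once.
Trained networks look in a picture, given as the dict that the camera call returned (one of the last four; its "shot" number tells which), for a name from the list of things; names that differ only in an ending like _2 or _b are one class to them, and where a whole thing is asked for, a point or a joint stands for the part that bears it (a point fixed in the world has none). Each returns a list of dicts, best first, with "confidence" (0 to 1); they miss things now and then, are a little off and sometimes report something else, mostly with a low value. They report only what shows in the picture. A call takes as long as a camera call.
- bot.cut_out(label, picture): "region" (384x512 bool, what is visible of it) and "location" ([column, row] in pixels, amid what is visible of it).
- bot.place_of(label, picture): "location" ([column, row] in pixels: a listed point, or the origin of a listed thing).
The state is a dict: "time_s": time; "qpos": joint angles; "dq": joint speeds; "joint_torque": joint torques, N m; "tool_pos": TCP position; "ee_rot": TCP orientation; "wrist_force": force on the tool from outside, world axes, zero at the start; "wrist_torque": the same for the moment, N m; "width": finger opening in m; "grip_force": force on a finger pad.
Only numpy, scipy, OpenCV 4.12 (cv2) and the standard library are available. Lean on these libraries where they do the work, as an engineer would, in place of code of your own. Each camera call takes 0.05 s, during which the arm holds its last target. There are 200 camera calls.

TASK

Get the soldering things ready to carry: stand the flux bottle and the solder spool upright on the deck of the wooden carrier, one on each side of its handle, setting them down gently without dropping or tipping them. Then take the carrier by its handle, lift it about 15 cm clear of the bench and finish while holding it there, steady and level, with both things still standing in it. Leave the jar, the iron stand and the glass cutter where they are.

Things in the scene. Friction and masses are not known exactly. Their poses are not given: they have to be found in the camera images.
- carrier: Loose wooden carrier, 0.35 kg, on the bench: deck 200 (x) x 226 (y) mm, 10 mm thick, lip 8 mm wide standing 14 mm above it; bar handle along x over the middle of the deck, its end posts at x = +-85 mm (12 mm thick, 30 wide in y, 160 high). Origin: centre of the underside, z up. The deck on each side of the bar (15 to 105 mm in y) takes one load, set down from above.
- carrier_grip (a point): Middle of the handle bar, 145 mm above the carrier's underside; axes as the carrier's. Flat-sided wood 16 mm thick (y), 24 mm tall, 158 mm free along x between the posts; pinch across its thickness from above. Loaded near the middle of each side, the carrier balances here.
- carrier_side_a (a point): Point on the deck's upper face (10 mm above the underside), middle of the side at the carrier's +y, 66 mm from the handle's plane; axes as the carrier's.
- carrier_side_b (a point): The same on the carrier's -y side.
- bottle: Flux bottle: upright round cream plastic bottle with a red cap, 48 mm diameter, 103 mm high, about 0.18 kg (varies). The straight body reaches up to about 65 mm; grip it across the body. Origin: centre of its underside, z up through the cap.
- spool: Spool of solder, standing on its flange: 55 mm diameter, 40 mm high, about 0.22 kg (varies); grip it across the diameter. Origin: centre of its underside, z up along the spool's axis.
- jar: Bystander: glass jar with a red lid, 86 mm diameter, 119 mm high. Origin: centre of its underside.
- iron_stand: Bystander: black soldering iron stand with a sponge and a wire coil, 113x75x108 mm. Origin: on its underside, about its middle.
- glass_cutter: Bystander: brass glass cutter, a lying rod 136 mm long (along its y), 13 mm thick. Origin: under its middle.

How it is judged:
On the way:
1. bottle and spool both stand upright on the deck, one on each side of the handle, let go and at rest, with the carrier still on the bench (x of bottle in the frame of carrier between -0.08 and 0.08 m and y of bottle in the frame of carrier between -0.1 and 0.1 m and z of bottle in the frame of carrier between 0.004 and 0.016 m and angle between each of bottle, spool's own z axis and vertical below 0.14 rad and x of spool in the frame of carrier between -0.08 and 0.08 m and y of spool in the frame of carrier between -0.1 and 0.1 m and z of spool in the frame of carrier between 0.004 and 0.016 m and ((y of bottle in the frame of carrier above 0.03 m and y of spool in the frame of carrier below -0.03 m) or (y of bottle in the frame of carrier below -0.03 m and y of spool in the frame of carrier above 0.03 m)) and contact force between each of bottle, spool and the fingers below 0.1 N and height (world z) of carrier below 0.006 m and linear speed of each of bottle, spool below 0.03 m/s), for 0.2 s.
At the end, for the whole second after the job is handed in: Fingers hold the carrier by its handle bar (grasp within 80 mm of its middle), underside 100-220 mm above the bench, within 0.12 rad of level, at rest, off the bystanders; bottle and spool stand on the deck (0.14 rad), at rest, one on each side of the bar, 30 mm or more from its plane (x of bottle in the frame of carrier between -0.08 and 0.08 m and y of bottle in the frame of carrier between -0.1 and 0.1 m and z of bottle in the frame of carrier between 0.004 and 0.016 m and angle between each of bottle, spool's own z axis and vertical below 0.14 rad and x of spool in the frame of carrier between -0.08 and 0.08 m and y of spool in the frame of carrier between -0.1 and 0.1 m and z of spool in the frame of carrier between 0.004 and 0.016 m and ((y of bottle in the frame of carrier above 0.03 m and y of spool in the frame of carrier below -0.03 m) or (y of bottle in the frame of carrier below -0.03 m and y of spool in the frame of carrier above 0.03 m)) and height (world z) of carrier between 0.1 and 0.22 m and angle between carrier's own z axis and vertical below 0.12 rad and linear speed of each of carrier, bottle, spool below 0.03 m/s and angular speed of carrier below 0.15 rad/s and contact force between carrier and the fingers above 2 N and distance between the grasp point and carrier_grip below 0.08 m and contact force between carrier and jar below 0.1 N and contact force between carrier and iron_stand below 0.1 N and contact force between carrier and glass_cutter below 0.1 N); the arm keeps its last pose, push and grip.
It fails at once if the bottle or the spool is tipped over (angle between any of bottle, spool's own z axis and vertical above 0.6 rad).
It fails at once if the bottle or the spool is dropped (falls freely by more than about 3 cm) ((linear speed of bottle above 0.8 m/s and contact force between bottle and anything else below 0.05 N) or (linear speed of spool above 0.8 m/s and contact force between spool and anything else below 0.05 N)).
It fails at once if the carrier is tipped (angle between carrier's own z axis and vertical above 0.4 rad).
It fails at once if the jar, the iron stand or the glass cutter is moved by more than 3 cm (distance of any of jar, iron_stand, glass_cutter from where it was at the start of the episode above 0.03 m).
It also fails if it takes over 70 s, if anything falls off the work surface, if the arm or the gripper's body presses on something with over 40 N, if the wrist force passes 120 N, or if a joint passes its speed limit or range.

## Working session

There is one attempt and no reset: what is moved stays moved. The work goes in short steps, Python scripts to look and compute and a tool call to move; the robot and the scene stay as the last step left them, time stands still between calls to the robot, and variables do not carry over. Pictures are saved under pics/ and viewed, at most 10 in all, crops included, and the job is handed in when it is done.

Besides the shell and the picture viewer there is one more tool, called after "Request:" as name([rows], argument=value, ...), one row to a line, values as JSON. drive_tool: Moves the arm, as the interface text tells. Its arguments: {"type":"object","properties":{"increments":{"type":"array"},"force":{"type":"number"}},"required":["increments"]}

```bash
mkdir -p pics; cat > h.py <<'E'
import numpy as np,cv2
from bench import bot
from scipy.spatial.transform import Rotation as R
def pts(c,mask=None):
    z=c["z_map"];m=z>0
    if mask is not None:m&=mask
    v,u=np.nonzero(m);d=z[v,u];K=c["camera_matrix"]
    p=np.c_[(u-K[0,2])/K[0,0]*d,(v-K[1,2])/K[1,1]*d,d]
    Rm=cv2.Rodrigues(np.array(c["rvec"],float))[0]
    return (p-np.ravel(c["tvec"]))@Rm
def ray(c,px,h):
    K=c["camera_matrix"];Rm=cv2.Rodrigues(np.array(c["rvec"],float))[0]
    d=Rm.T@np.linalg.inv(K)@[px[0],px[1],1];o=-Rm.T@np.ravel(c["tvec"])
    return o+d*(h-o[2])/d[2]
def save(c,n):cv2.imwrite("pics/"+n+".png",c["frame"][:,:,::-1])
E
cat > a.py <<'E'
from h import *
np.set_printoptions(precision=3,suppress=True)
s=bot.get_state();print(s["tool_pos"],s["ee_rot"],s["width"],s["time_s"])
ims=[]
for n in["top","scene"]:
    c=bot.capture(n);ims.append(c["frame"])
    for l in["carrier","bottle","spool","jar","iron_stand","glass_cutter"]:
        r=bot.cut_out(l,c)
        for q in r[:1]:
            P=pts(c,q["region"]);
            print(n,l,round(q["confidence"],2),q["location"],np.percentile(P,2,0),np.percentile(P,98,0),np.median(P,0)) if len(P) else print(n,l,"nodepth")
    for l,h in[("carrier",0),("carrier_grip",.145),("carrier_side_a",.01),("bottle",0),("spool",0)]:
        for q in bot.place_of(l,c)[:2]:print(n,l,round(q["confidence"],2),q["location"],ray(c,q["location"],h))
cv2.imwrite("pics/a.png",cv2.resize(np.vstack(ims),(512,600) if 0 else (512,600))[:,:,::-1])
cv2.imwrite("pics/top.png",ims[0][:,:,::-1])
E
python3 a.py
```

```text
[0.168 0.523 0.245] [-0.     0.155  0.988 -0.001] 0.08499877249373922 0.0
top carrier 0.62 [324.3, 191.2] [ 0.45  -0.28   0.006] [ 0.653 -0.054  0.159] [ 0.551 -0.16   0.012]
top bottle 0.85 [229.4, 180.7] [0.565 0.067 0.001] [0.61  0.112 0.101] [0.583 0.087 0.071]
top spool 0.66 [171.7, 206.9] [ 0.494  0.22  -0.002] [0.544 0.273 0.044] [0.518 0.245 0.039]
top jar 0.7 [157.8, 133.0] [0.665 0.239 0.019] [0.738 0.313 0.123] [0.695 0.272 0.116]
top iron_stand 0.88 [164.9, 273.7] [0.304 0.231 0.009] [0.401 0.306 0.1  ] [0.35  0.27  0.018]
top glass_cutter 0.6 [327.8, 186.9] [ 0.448 -0.28   0.005] [ 0.655 -0.054  0.159] [ 0.55  -0.16   0.011]
top carrier 0.56 [350.8, 183.3] [ 0.574 -0.233  0.   ]
top carrier_grip 0.96 [336.9, 184.2] [ 0.554 -0.171  0.145]
top carrier_side_a 0.63 [352.4, 185.7] [ 0.566 -0.235  0.01 ]
top carrier_side_a 0.6 [302.7, 201.1] [ 0.527 -0.1    0.01 ]
top bottle 0.86 [230.3, 182.2] [0.585 0.095 0.   ]
top spool 0.77 [174.8, 209.8] [0.513 0.247 0.   ]
top spool 0.29 [325.3, 191.2] [ 0.554 -0.163  0.   ]
scene bottle 0.76 [247.7, 190.5] [0.566 0.064 0.005] [0.604 0.095 0.095] [0.58  0.075 0.051]
scene spool 0.48 [201.6, 183.4] [ 0.498  0.218 -0.002] [0.573 0.327 0.042] [0.518 0.233 0.028]
scene jar 0.71 [238.2, 154.4] [0.667 0.235 0.011] [0.738 0.304 0.12 ] [0.688 0.254 0.079]
scene iron_stand 0.95 [145.1, 201.2] [ 0.306  0.226 -0.849] [0.921 1.792 0.098] [0.346 0.27  0.017]
scene carrier 0.65 [294.1, 247.5] [ 0.548 -0.165  0.   ]
scene carrier 0.51 [247.6, 204.5] [0.586 0.079 0.   ]
scene carrier_grip 0.9 [296.4, 203.7] [ 0.544 -0.168  0.145]
scene carrier_side_a 0.94 [316.0, 253.8] [ 0.564 -0.228  0.01 ]
scene carrier_side_a 0.78 [273.7, 237.9] [ 0.525 -0.108  0.01 ]
scene bottle 0.59 [245.3, 202.7] [0.588 0.091 0.   ]
scene spool 0.7 [201.2, 191.5] [0.519 0.24  0.   ]
```

View pics/a.png

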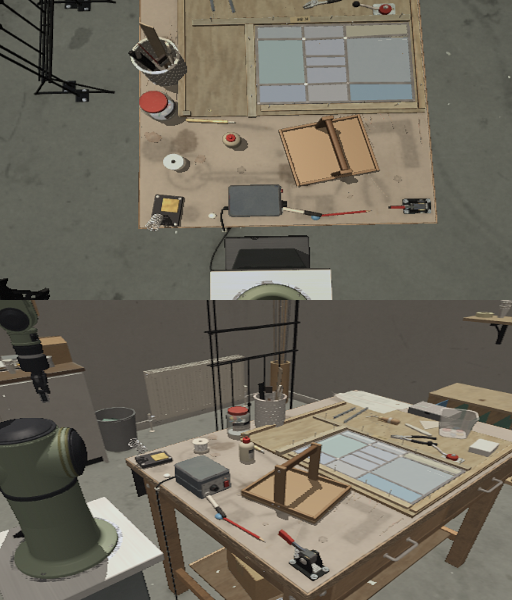

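The stacked picture shows the top view above and the scene view below. The carrier is at about (330,150) in the stack, the bottle at (232,140) and the spool at (174,162). The jar is at (155,103), the iron stand at (167,210), and the cutter is a thin rod at (210,121).

```bash
cat >> h.py <<'E'
np.set_printoptions(precision=4,suppress=True)
def go(x,y,z,yawdeg):
    """needed tool-frame shift (tool down, y axis at yawdeg mod 180) and turn; shift in the present tool axes"""
    s=bot.get_state();q=np.array(s["ee_rot"]);r=R.from_quat(q[[1,2,3,0]]);M=r.as_matrix()
    d=M.T@(np.array([x,y,z])-s["tool_pos"])
    cy=np.degrees(np.arctan2(M[1,1],M[0,1]));t=(yawdeg-cy+90)%180-90
    print("pos",s["tool_pos"],"yaw",cy,"tilt",np.degrees(np.arccos(-M[2,2])),"w",s["width"],"f",s["grip_force"],"t",s["time_s"],"F",s["wrist_force"])
    print("shift",d,"az",-t)
    # shift in the target axes (if turned first)
    M2=M@R.from_euler("z",-t,degrees=True).as_matrix()
    print("shift after turn",M2.T@(np.array([x,y,z])-s["tool_pos"]))
def carrier(c):
    P=pts(c);m=(P[:,0]>.40)&(P[:,0]<.70)&(P[:,1]<-.01)&(P[:,1]>-.33)
    P=P[m];deck=P[(P[:,2]>.005)&(P[:,2]<.03)];bar=P[(P[:,2]>.125)&(P[:,2]<.175)]
    return deck,bar
E
python3 - <<'E'
from h import *
c=bot.capture("top")
q=bot.cut_out("carrier",c)[0]
P=pts(c,q["region"]);bar=P[(P[:,2]>.13)];d=P[P[:,2]<.04]
print("rect",cv2.minAreaRect((d[:,:2]*1000).astype(np.float32)))
print("bar",cv2.minAreaRect((bar[:,:2]*1000).astype(np.float32)),bar.mean(0),len(bar))
A=pts(c);
g=A[(A[:,0]>.6)&(A[:,0]<.66)&(A[:,1]>.0)&(A[:,1]<.25)]
g=g[g[:,2]>.007];print("cutter?",g.min(0),g.max(0),len(g))
go(.518,.246,.13,72)
E
```

```text
Traceback (most recent call last):
IndexError: list index out of range
```

```bash
cat > m.py <<'E'
from h import *
c=bot.capture("top")
d,bar=carrier(c)
d=d[(d[:,2]>.008)]
print("rect",cv2.minAreaRect((d[:,:2]*1000).astype(np.float32)),len(d))
print("bar",cv2.minAreaRect((bar[:,:2]*1000).astype(np.float32)),bar.mean(0),len(bar))
for q in bot.place_of("carrier_side_a",c)[:2]:print(q["confidence"],ray(c,q["location"],.01))
E
python3 m.py; python3 - <<'E'
from h import *
go(.518,.246,.13,72)
E
```

```text
rect ((562.2695922851562, -169.5472412109375), (318.7018737792969, 275.3384094238281), 89.97900390625) 5959
bar ((550.7667236328125, -166.87083435058594), (182.48667907714844, 30.56018829345703), 12.553731918334961) [ 0.5508 -0.1652  0.1552] 670
0.98 [ 0.5699 -0.2331  0.01  ]
0.77 [ 0.5359 -0.1032  0.01  ]
pos [0.1682 0.5237 0.2453] yaw 72.19420372749057 tilt 0.0009378881291042826 w 0.08517244507033019 f 0.0 t 1.4 F [-0.3296 -0.3827 -0.6904]
shift [-0.418  -0.1574  0.1153] az 0.19420372749057435
shift after turn [-0.4185 -0.156   0.1153]
```

View pics/top.png

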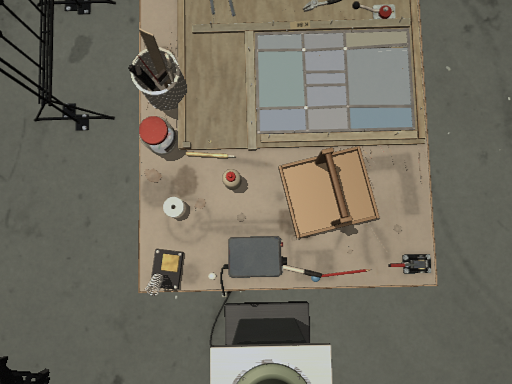

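The top view shows the spool at (174,208), the bottle at (232,179), the carrier centre near (332,190) turned by about 13°, and the cutter clear at (210,155). Next I'll go above the spool.

Request:
drive_tool([
  [-1, -0.042, -0.016, 0.0, 0, 0, 0],
  [-1, -0.042, -0.016, 0.0, 0, 0, 0],
  [-1, -0.042, -0.016, 0.0, 0, 0, 0],
  [-1, -0.042, -0.016, 0.0, 0, 0, 0],
  [-1, -0.042, -0.016, 0.01, 0, 0, 0],
  [-1, -0.042, -0.016, 0.01, 0, 0, 0],
  [-1, -0.042, -0.016, 0.02, 0, 0, 0],
  [-1, -0.042, -0.016, 0.02, 0, 0, 0],
], force=40)

```text
time_s: 2.2
tool_pos: [0.4506, 0.2979, 0.1852]
ee_rot: [0.001, 0.155, 0.988, 0.001]
wrist_force: [1.3, 0.5, -0.2]
width: 0.0853
grip_force: 0.0
```

Request:
drive_tool([
  [-1, -0.042, -0.016, 0.02, 0, 0, 0],
  [-1, -0.02, -0.006, 0.015, 0, 0, 0],
  [-1, 0, 0, 0, 0, 0, 0],
  [-1, 0, 0, 0, 0, 0, 0],
])

```text
time_s: 2.6
tool_pos: [0.5009, 0.2589, 0.15]
ee_rot: [-0.001, 0.155, 0.988, -0.0]
wrist_force: [-0.5, -0.5, 0.2]
width: 0.0855
grip_force: 0.0
```

```bash
cat > w.py <<'E'
import sys
from h import *
l,h=sys.argv[1],float(sys.argv[2])
c=bot.capture("wrist")
for q in bot.cut_out(l,c)[:2]:
    P=pts(c,q["region"])
    if len(P): 
        T=P[P[:,2]>np.percentile(P[:,2],98)-.008]
        (cx,cy),r=cv2.minEnclosingCircle((T[:,:2]*1000).astype(np.float32))
        print(q["confidence"],q["location"],"top",cx,cy,"r",r,"z",T[:,2].mean())
for q in bot.place_of(l,c)[:1]:print(q["confidence"],q["location"],ray(c,q["location"],h))
save(c,sys.argv[3])
go(*[float(v) for v in sys.argv[4:8]])
E
python3 w.py spool 0 w1 .518 .246 .022 72
```

```text
0.71 [246.6, 207.0] top 519.7026977539062 246.3741912841797 r 27.54497718811035 z 0.04176396437449958
0.94 [246.2, 196.8] [0.5189 0.2469 0.    ]
pos [0.5008 0.2602 0.1512] yaw 72.28926176490178 tilt 0.0626262736354349 w 0.08542784904503506 f 0.0 t 2.75 F [0.3265 0.0544 0.439 ]
shift [-0.0206 -0.0084  0.1292] az 0.2892617649017808
shift after turn [-0.0207 -0.0083  0.1292]
```

Request:
drive_tool([
  [-1, -0.011, -0.0035, 0.02, 0, 0, 0],
  [-1, -0.011, -0.0035, 0.03, 0, 0, 0],
  [-1, 0, 0, 0.03, 0, 0, 0],
  [-1, 0, 0, 0.03, 0, 0, 0],
  [-1, 0, 0, 0.015, 0, 0, 0],
  [-1, 0, 0, 0.004, 0, 0, 0],
  [-1, 0, 0, 0, 0, 0, 0],
])

```text
time_s: 3.45
tool_pos: [0.5197, 0.2466, 0.0217]
ee_rot: [0.0, 0.154, 0.988, 0.0]
wrist_force: [0.1, 1.0, 0.0]
width: 0.0852
grip_force: 0.0
```

Request:
drive_tool([
  [0, 0, 0, 0, 0, 0, 0],
  [0.5, 0, 0, 0, 0, 0, 0],
  [1, 0, 0, 0, 0, 0, 0],
  [1, 0, 0, 0, 0, 0, 0],
  [1, 0, 0, 0, 0, 0, 0],
  [1, 0, 0, 0, 0, 0, 0],
  [1, 0, 0, 0, 0, 0, 0],
])

```text
time_s: 4.15
tool_pos: [0.5211, 0.2462, 0.0229]
ee_rot: [0.001, 0.155, 0.988, 0.001]
wrist_force: [-0.3, 0.9, 5.1]
width: 0.0542
grip_force: 41.8
```

```bash
python3 -c "
from h import *
th=np.radians(13.5);C=np.array([.551,-.167]);ay=np.array([-np.sin(th),np.cos(th)])
print(C+.067*ay,C-.067*ay)
p=C-.067*ay
go(p[0],p[1],.22,13.5)"
```

```text
[ 0.5354 -0.1019] [ 0.5666 -0.2321]
pos [0.5211 0.2462 0.0229] yaw 72.2024797771219 tilt 0.14517251191642674 w 0.05423941578577072 f 41.80136203765869 t 4.15 F [-0.3418  0.9162  5.143 ]
shift [-0.19   -0.4412 -0.1975] az 58.702479777121894
shift after turn [-0.4757 -0.0668 -0.1975]
```

Request:
drive_tool([
  [1, 0, 0, -0.01, 0, 0, 0],
  [1, 0, 0, -0.025, 0, 0, 0],
  [1, 0, 0, -0.035, 0, 0, 7.3],
  [1, 0, 0, -0.035, 0, 0, 7.3],
  [1, 0, 0, -0.035, 0, 0, 7.3],
  [1, 0, 0, -0.035, 0, 0, 7.3],
  [1, 0, 0, -0.02, 0, 0, 7.3],
  [1, 0, 0, -0.005, 0, 0, 7.3],
])

```text
time_s: 4.95
tool_pos: [0.5214, 0.2462, 0.2254]
ee_rot: [0.002, 0.514, 0.858, 0.002]
wrist_force: [0.2, 0.0, -2.4]
width: 0.0541
grip_force: 42.8
```

Request:
drive_tool([
  [1, 0, 0, 0, 0, 0, 7.3],
  [1, 0, 0, 0, 0, 0, 7.3],
  [1, -0.02, -0.004, 0, 0, 0, 0],
  [1, -0.04, -0.006, 0, 0, 0, 0],
  [1, -0.04, -0.006, 0, 0, 0, 0],
  [1, -0.04, -0.006, 0, 0, 0, 0],
  [1, -0.04, -0.006, 0, 0, 0, 0],
  [1, -0.04, -0.006, 0, 0, 0, 0],
])

```text
time_s: 5.75
tool_pos: [0.5391, 0.0224, 0.2221]
ee_rot: [0.0, 0.617, 0.787, 0.0]
wrist_force: [0.4, 0.4, -2.0]
width: 0.054
grip_force: 42.8
```

```bash
python3 -c "
from h import *
go(.5666,-.2321,.22,13.5)"
```

```text
pos [0.5391 0.0224 0.2221] yaw 13.802291949900946 tilt 0.025575014949602834 w 0.05400002575103409 f 42.757394313812256 t 5.75 F [ 0.3924  0.4418 -1.9813]
shift [-0.2538 -0.034   0.0021] az 0.30229194990094754
shift after turn [-0.2539 -0.0327  0.0021]
```

Request:
drive_tool([
  [1, -0.04, -0.006, 0, 0, 0, 0],
  [1, -0.04, -0.006, 0, 0, 0, 0],
  [1, -0.04, -0.006, 0, 0, 0, 0],
  [1, -0.04, -0.006, 0, 0, 0, 0],
  [1, -0.04, -0.005, 0, 0, 0, 0],
  [1, -0.03, -0.003, 0, 0, 0, 0],
  [1, -0.02, -0.001, 0, 0, 0, 0],
  [1, -0.003, 0, 0, 0, 0, 0],
])

```text
time_s: 6.55
tool_pos: [0.5676, -0.2321, 0.2217]
ee_rot: [0.0, 0.618, 0.786, -0.0]
wrist_force: [0.6, 0.6, -2.3]
width: 0.0543
grip_force: 42.8
```

```bash
python3 - <<'E'
from h import *
c=bot.capture("wrist");save(c,"w2")
for l,h in[("carrier",0),("carrier_grip",.145),("carrier_side_a",.01),("carrier_side_b",.01)]:
    for q in bot.place_of(l,c)[:2]:print(l,q["confidence"],q["location"],ray(c,q["location"],h))
P=pts(c);bar=P[(P[:,2]>.12)&(P[:,2]<.165)&(P[:,1]>-.21)&(P[:,1]<-.1)]
print("bar",cv2.minAreaRect((bar[:,:2]*1000).astype(np.float32)) if len(bar)>5 else 0,len(bar))
c=bot.capture("top")
d,bar=carrier(c);bar=bar[bar[:,1]>-.20]
print("barT",len(bar),cv2.minAreaRect((bar[:,:2]*1000).astype(np.float32)) if len(bar)>5 else 0)
go(.5666,-.2321,.04,13.5)
E
```

```text
carrier 0.76 [250.3, 113.0] [ 0.5509 -0.1674  0.    ]
carrier_grip 0.61 [251.7, 116.7] [ 0.5521 -0.1667  0.145 ]
carrier_side_a 0.97 [251.6, 164.8] [ 0.5677 -0.2303  0.01  ]
carrier_side_a 0.62 [250.9, 49.8] [ 0.5351 -0.0984  0.01  ]
carrier_side_b 0.97 [251.6, 164.8] [ 0.5677 -0.2303  0.01  ]
carrier_side_b 0.62 [250.9, 49.8] [ 0.5351 -0.0984  0.01  ]
bar ((552.53369140625, -166.4926300048828), (181.3743896484375, 30.074451446533203), 12.510468482971191) 7247
barT 668 ((550.9951782226562, -166.52098083496094), (183.1455078125, 29.776229858398438), 12.490840911865234)
pos [ 0.5676 -0.2282  0.2215] yaw 13.87644337238869 tilt 0.027437343719962454 w 0.054179152453336335 f 42.75469243526459 t 6.85 F [-0.1252  0.9186 -2.1229]
shift [-0.0036 -0.0019  0.1815] az 0.3764433723886924
shift after turn [-0.0036 -0.0018  0.1815]
```

View pics/w2.png

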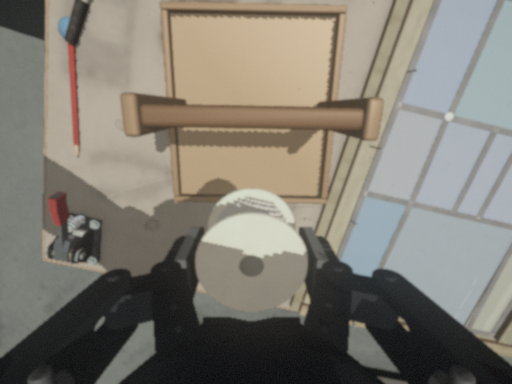

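Request:
drive_tool([
  [1, -0.001, 0, 0.02, 0, 0, 0],
  [1, 0, 0, 0.035, 0, 0, 0],
  [1, 0, 0, 0.035, 0, 0, 0],
  [1, 0, 0, 0.035, 0, 0, 0],
  [1, 0, 0, 0.03, 0, 0, 0],
  [1, 0, 0, 0.017, 0, 0, 0],
  [1, 0, 0, 0.006, 0, 0, 0],
  [1, 0, 0, 0, 0, 0, 0],
])

```text
time_s: 7.65
tool_pos: [0.5677, -0.2296, 0.0428]
ee_rot: [-0.001, 0.617, 0.787, -0.0]
wrist_force: [0.2, 0.3, -2.4]
width: 0.0541
grip_force: 42.8
```

Request:
drive_tool([
  [1, 0, 0, 0.003, 0, 0, 0],
  [1, 0, 0, 0.003, 0, 0, 0],
  [1, 0, 0, 0.002, 0, 0, 0],
  [1, 0, 0, 0, 0, 0, 0],
])

```text
time_s: 8.05
tool_pos: [0.5681, -0.2306, 0.0355]
ee_rot: [0.0, 0.617, 0.787, 0.0]
wrist_force: [0.1, 0.1, -2.7]
width: 0.0539
grip_force: 42.8
```

Request:
drive_tool([
  [1, 0, 0, 0.0015, 0, 0, 0],
  [1, 0, 0, 0.0015, 0, 0, 0],
  [1, 0, 0, 0, 0, 0, 0],
])

```text
time_s: 8.35
tool_pos: [0.5682, -0.2307, 0.033]
ee_rot: [0.0, 0.617, 0.787, 0.0]
wrist_force: [-1.7, 1.0, 2.4]
width: 0.0538
grip_force: 43.1
```

Request:
drive_tool([
  [-0.3, 0, 0, 0, 0, 0, 0],
  [-0.4, 0, 0, 0, 0, 0, 0],
  [-0.6, 0, 0, 0, 0, 0, 0],
  [-0.8, 0, 0, 0, 0, 0, 0],
  [-0.9, 0, 0, 0, 0, 0, 0],
  [-0.9, 0, 0, 0, 0, 0, 0],
], force=30)

```text
time_s: 8.95
tool_pos: [0.568, -0.2306, 0.0322]
ee_rot: [0.0, 0.617, 0.787, -0.0]
wrist_force: [0.0, 0.1, 1.0]
width: 0.081
grip_force: 0.0
```

Request:
drive_tool([
  [-0.9, 0, 0, -0.01, 0, 0, 0],
  [-0.9, 0, 0, -0.02, 0, 0, 0],
  [-0.9, 0, 0, -0.04, 0, 0, 0],
  [-0.9, 0, 0, -0.05, 0, 0, 0],
  [-0.9, 0, 0, -0.05, 0, 0, 0],
  [-0.9, 0, 0, -0.025, 0, 0, 0],
  [-0.9, 0, 0, -0.01, 0, 0, 0],
  [-0.9, 0, 0, 0, 0, 0, 0],
])

```text
time_s: 9.75
tool_pos: [0.5686, -0.2309, 0.2389]
ee_rot: [0.001, 0.617, 0.787, 0.0]
wrist_force: [0.7, 0.1, -1.2]
width: 0.0812
grip_force: 0.0
```

```bash
python3 w.py spool .01 w3 .587 .09 .17 13.5
```

```text
0.72 [251.2, 166.4] top 568.21630859375 -229.70509338378906 r 27.364456176757812 z 0.05179007490658794
0.58 [248.7, 164.0] [ 0.5659 -0.2326  0.01  ]
pos [ 0.5669 -0.23    0.2351] yaw 13.78968045254355 tilt 0.20879661833481075 w 0.08126068772299624 f 0.0 t 9.9 F [ 0.1087  0.4814 -0.7182]
shift [0.3058 0.096  0.0656] az 0.2896804525435499
shift after turn [0.3063 0.0944 0.0656]
```

Request:
drive_tool([
  [-0.9, 0.02, 0.006, 0, 0, 0, 0],
  [-0.9, 0.04, 0.012, 0, 0, 0, 0],
  [-0.9, 0.045, 0.014, 0, 0, 0, 0],
  [-0.9, 0.045, 0.014, 0, 0, 0, 0],
  [-0.9, 0.045, 0.014, 0, 0, 0, 0],
  [-0.9, 0.045, 0.014, 0, 0, 0, 0],
  [-0.9, 0.04, 0.012, 0.01, 0, 0, 0],
  [-1, 0.026, 0.009, 0.03, 0, 0, 0],
])

```text
time_s: 10.7
tool_pos: [0.588, 0.0923, 0.1974]
ee_rot: [0.001, 0.616, 0.788, 0.001]
wrist_force: [0.9, -0.5, 0.5]
width: 0.0854
grip_force: 0.0
```

Request:
drive_tool([
  [-1, 0, 0, 0.02, 0, 0, 0],
  [-1, 0, 0, 0, 0, 0, 0],
  [-1, 0, 0, 0, 0, 0, 0],
])

```text
time_s: 11.0
tool_pos: [0.5863, 0.0891, 0.176]
ee_rot: [-0.001, 0.617, 0.787, -0.001]
wrist_force: [0.7, 0.2, 0.6]
width: 0.0853
grip_force: 0.0
```

```bash
python3 w.py bottle 0 w4 .587 .09 .045 13.5; python3 - <<'E'
from h import *
c=bot.capture("wrist")
P=pts(c,bot.cut_out("bottle",c)[0]["region"])
for a,b in[(.0,.03),(.03,.065),(.07,.095),(.095,.11)]:
    T=P[(P[:,2]>a)&(P[:,2]<b)]
    if len(T)>20:print(a,len(T),T.min(0),T.max(0))
E
```

```text
0.66 [253.9, 184.5] top 589.1281127929688 90.55921173095703 r 11.447874069213867 z 0.09848352306944745
0.92 [252.4, 173.1] [0.5871 0.0888 0.    ]
pos [0.588  0.0885 0.1782] yaw 13.721150187476677 tilt 0.08326652564885405 w 0.08544552394770977 f 0.0 t 11.15 F [ 0.1662 -0.2311 -0.0094]
shift [ 0.0017 -0.0008  0.1332] az 0.22115018747668103
shift after turn [ 0.0017 -0.0008  0.1332]
0.0 180 [0.5642 0.0411 0.0003] [0.6241 0.1144 0.0298]
0.03 290 [0.5656 0.0726 0.0301] [0.6129 0.1144 0.065 ]
0.07 1018 [0.5675 0.0695 0.07  ] [0.611  0.1121 0.095 ]
0.095 575 [0.577  0.0784 0.095 ] [0.6007 0.1031 0.106 ]
```

View pics/w4.png

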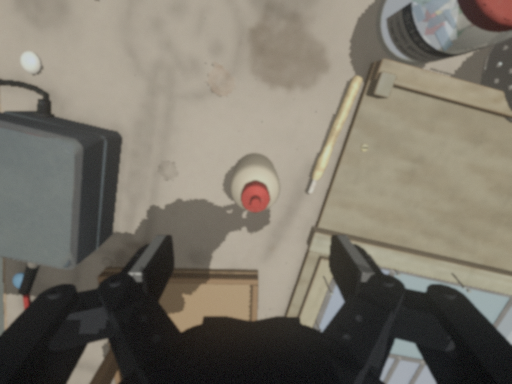

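The view shows the bottle cap at (256,195), centred between the open fingers. The cutter at (335,130) is clear. Now I'll descend and grip it.

Request:
drive_tool([
  [-1, 0.002, 0, 0.025, 0, 0, 0],
  [-1, 0, 0, 0.035, 0, 0, 0],
  [-1, 0, 0, 0.035, 0, 0, 0],
  [-1, 0, 0, 0.025, 0, 0, 0],
  [-1, 0, 0, 0.007, 0, 0, 0],
  [-1, 0, 0, 0, 0, 0, 0],
])

```text
time_s: 11.85
tool_pos: [0.5865, 0.0908, 0.05]
ee_rot: [-0.0, 0.617, 0.787, -0.0]
wrist_force: [0.1, -0.6, -0.5]
width: 0.0854
grip_force: 0.0
```

Request:
drive_tool([
  [-0.3, 0, 0, 0, 0, 0, 0],
  [0, 0, 0, 0, 0, 0, 0],
  [0.5, 0, 0, 0, 0, 0, 0],
  [1, 0, 0, 0, 0, 0, 0],
  [1, 0, 0, 0, 0, 0, 0],
  [1, 0, 0, 0, 0, 0, 0],
  [1, 0, 0, 0, 0, 0, 0],
])

```text
time_s: 12.55
tool_pos: [0.5882, 0.0912, 0.052]
ee_rot: [0.001, 0.617, 0.787, 0.001]
wrist_force: [-0.5, -0.4, 6.8]
width: 0.0471
grip_force: 30.0
```

Request:
drive_tool([
  [1, 0, 0, -0.01, 0, 0, 0],
  [1, 0, 0, -0.025, 0, 0, 0],
  [1, 0, 0, -0.025, 0, 0, 0],
  [1, 0, 0, -0.02, 0, 0, 0],
  [1, 0, 0, -0.01, 0, 0, 0],
  [1, 0, 0, 0, 0, 0, 0],
])

```text
time_s: 13.15
tool_pos: [0.5877, 0.0913, 0.1419]
ee_rot: [0.001, 0.617, 0.787, 0.001]
wrist_force: [-0.2, 0.9, -2.0]
width: 0.0471
grip_force: 31.4
```

```bash
python3 m.py;python3 - <<'E'
from h import *
c=bot.capture("wrist")
for q in bot.place_of("spool",c)[:1]:print(ray(c,q["location"],.01))
th=np.radians(13);C=np.array([.5518,-.1667]);ay=np.array([-np.sin(th),np.cos(th)]);p=C+.068*ay
print(p);go(p[0],p[1],.14,13.5)
E
```

```text
rect ((557.4915771484375, -169.9123992919922), (319.5240173339844, 285.0073547363281), 89.99302673339844) 5626
bar ((550.9747314453125, -167.14833068847656), (182.83087158203125, 30.959510803222656), 12.724557876586914) [ 0.5506 -0.1653  0.1552] 673
0.93 [ 0.5253 -0.1039  0.01  ]
0.9 [ 0.5783 -0.2324  0.01  ]
[ 0.5365 -0.1004]
pos [0.5858 0.0912 0.1389] yaw 13.793468819059195 tilt 0.14091229838561095 w 0.04724845808580558 f 31.445934176445007 t 13.35 F [-0.1216 -0.1543 -2.8589]
shift [-0.1743 -0.0936 -0.0009] az 0.29346881905919986
shift after turn [-0.1748 -0.0927 -0.0009]
```

Request:
drive_tool([
  [1, -0.012, -0.006, 0, 0, 0, 0],
  [1, -0.025, -0.013, 0, 0, 0, 0],
  [1, -0.035, -0.019, 0, 0, 0, 0],
  [1, -0.035, -0.019, 0, 0, 0, 0],
  [1, -0.035, -0.019, 0, 0, 0, 0],
  [1, -0.022, -0.012, 0, 0, 0, 0],
  [1, -0.01, -0.005, 0, 0, 0, 0],
  [1, 0, 0, 0, 0, 0, 0],
])

```text
time_s: 14.15
tool_pos: [0.5373, -0.1015, 0.1398]
ee_rot: [-0.0, 0.618, 0.786, -0.0]
wrist_force: [0.6, 0.9, -0.8]
width: 0.0472
grip_force: 31.5
```

Request:
drive_tool([
  [1, 0, 0, 0.015, 0, 0, 0],
  [1, 0, 0, 0.025, 0, 0, 0],
  [1, 0, 0, 0.018, 0, 0, 0],
  [1, 0, 0, 0.008, 0, 0, 0],
  [1, 0, 0, 0.003, 0, 0, 0],
  [1, 0, 0, 0, 0, 0, 0],
])

```text
time_s: 14.75
tool_pos: [0.5382, -0.0994, 0.0713]
ee_rot: [-0.0, 0.617, 0.787, 0.0]
wrist_force: [0.1, -0.7, -2.0]
width: 0.0471
grip_force: 31.5
```

Request:
drive_tool([
  [1, 0, 0, 0.003, 0, 0, 0],
  [1, 0, 0, 0.002, 0, 0, 0],
  [1, 0, 0, 0.0, 0, 0, 0],
])

```text
time_s: 15.05
tool_pos: [0.5381, -0.1, 0.0665]
ee_rot: [0.0, 0.617, 0.787, 0.0]
wrist_force: [0.7, -0.6, -2.0]
width: 0.0475
grip_force: 31.5
```

Request:
drive_tool([
  [1, 0, 0, 0.002, 0, 0, 0],
  [1, 0, 0, 0.0015, 0, 0, 0],
  [1, 0, 0, 0.0, 0, 0, 0],
])

```text
time_s: 15.35
tool_pos: [0.5378, -0.0999, 0.0626]
ee_rot: [-0.0, 0.617, 0.787, -0.0]
wrist_force: [-0.2, -0.0, -0.7]
width: 0.0475
grip_force: 31.5
```

Request:
drive_tool([
  [1, 0, 0, 0.001, 0, 0, 0],
  [1, 0, 0, 0.0, 0, 0, 0],
])

```text
time_s: 15.55
tool_pos: [0.5381, -0.1, 0.062]
ee_rot: [0.0, 0.617, 0.787, -0.0]
wrist_force: [-0.4, -0.3, 1.0]
width: 0.0474
grip_force: 31.5
```

Request:
drive_tool([
  [-0.15, 0, 0, 0, 0, 0, 0],
  [-0.25, 0, 0, 0, 0, 0, 0],
  [-0.4, 0, 0, 0, 0, 0, 0],
  [-0.7, 0, 0, 0, 0, 0, 0],
  [-0.9, 0, 0, 0, 0, 0, 0],
  [-0.9, 0, 0, 0, 0, 0, 0],
  [-0.9, 0, 0, 0, 0, 0, 0],
])

```text
time_s: 16.25
tool_pos: [0.538, -0.0999, 0.0618]
ee_rot: [-0.0, 0.617, 0.787, -0.0]
wrist_force: [0.1, -0.6, -0.1]
width: 0.0811
grip_force: 0.0
```

Request:
drive_tool([
  [-0.9, 0, 0, -0.01, 0, 0, 0],
  [-0.9, 0, 0, -0.025, 0, 0, 0],
  [-0.9, 0, 0, -0.05, 0, 0, 0],
  [-0.9, 0, 0, -0.05, 0, 0, 0],
  [-0.9, 0, 0, -0.04, 0, 0, 0],
  [-0.9, 0, 0, -0.02, 0, 0, 0],
  [-0.9, 0, 0, 0, 0, 0, 0],
])

```text
time_s: 16.95
tool_pos: [0.5399, -0.1006, 0.2613]
ee_rot: [0.004, 0.617, 0.787, 0.001]
wrist_force: [0.4, -0.9, 0.3]
width: 0.0815
grip_force: 0.0
```

```bash
python3 m.py; python3 - <<'E'
from h import *
c=bot.capture("wrist");save(c,"w5")
for l,h in[("carrier",0),("carrier_grip",.145),("carrier_side_a",.01),("bottle",.01),("spool",.01)]:
    for q in bot.place_of(l,c)[:2]:print(l,q["confidence"],q["location"],ray(c,q["location"],h))
P=pts(c);bar=P[(P[:,2]>.12)&(P[:,2]<.165)&(P[:,1]>-.21)&(P[:,1]<-.1)]
print("bar",cv2.minAreaRect((bar[:,:2]*1000).astype(np.float32)) if len(bar)>5 else 0,len(bar))
go(.552,-.167,.24,103)
E
```

```text
rect ((558.9962768554688, -126.37948608398438), (357.5737609863281, 187.41012573242188), 47.00639343261719) 1079
bar ((0.0, 0.0), (0.0, 0.0), 0.0) [nan nan nan] 0
carrier 0.68 [249.3, 204.1] [ 0.5519 -0.1685  0.    ]
carrier_grip 0.66 [249.0, 249.1] [ 0.5512 -0.1638  0.145 ]
carrier_side_a 0.95 [245.1, 160.2] [ 0.5293 -0.1009  0.01  ]
carrier_side_a 0.69 [248.5, 247.4] [ 0.5671 -0.2367  0.01  ]
bottle 0.61 [250.2, 160.2] [ 0.5365 -0.0992  0.01  ]
spool 0.77 [249.2, 242.0] [ 0.5659 -0.2271  0.01  ]
bar ((551.2525634765625, -162.87698364257812), (178.71922302246094, 23.265209197998047), 12.482660293579102) 3487
pos [ 0.5374 -0.0998  0.2556] yaw 13.791591263861969 tilt 0.13003934335676937 w 0.08081384321153878 f 0.0 t 17.35 F [0.1844 0.1323 0.1708]
shift [-0.0688 -0.0018  0.0155] az -89.20840873613804
shift after turn [ 0.0009 -0.0688  0.0155]m.py:6: RuntimeWarning: Mean of empty slice.
  print("bar",cv2.minAreaRect((bar[:,:2]*1000).astype(np.float32)),bar.mean(0),len(bar))
  ret = um.true_divide(
```

View pics/w5.png

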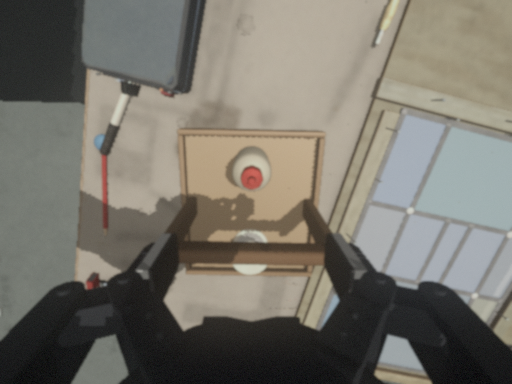

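Both things stand on the deck: the bottle at (251,170) and the spool behind the bar at (250,250). Now I'll turn across the handle.

Request:
drive_tool([
  [-1, 0, 0, 0, 0, 0, -8.1],
  [-1, 0, 0, 0, 0, 0, -8.1],
  [-1, 0, 0, 0, 0, 0, -8.1],
  [-1, 0, 0, 0, 0, 0, -8.1],
  [-1, 0, 0, 0, 0, 0, -8.1],
  [-1, 0, 0, 0, 0, 0, -8.1],
  [-1, 0, 0, 0, 0, 0, -8.1],
  [-1, 0, 0, 0, 0, 0, -8.1],
])

```text
time_s: 18.15
tool_pos: [0.5377, -0.0999, 0.2561]
ee_rot: [-0.001, 0.096, 0.995, 0.0]
wrist_force: [-0.1, 0.3, -0.3]
width: 0.0852
grip_force: 0.0
```

Request:
drive_tool([
  [-1, 0, 0, 0, 0, 0, -8.1],
  [-1, 0, -0.015, 0, 0, 0, -8.1],
  [-1, 0, -0.025, 0, 0, 0, -8.1],
  [-1, 0, -0.02, 0, 0, 0, 0],
  [-1, 0.001, -0.007, 0, 0, 0, 0],
  [-1, 0, 0, 0, 0, 0, 0],
  [-1, 0, 0, 0, 0, 0, 0],
])

```text
time_s: 18.85
tool_pos: [0.5441, -0.166, 0.2565]
ee_rot: [-0.0, -0.112, 0.994, 0.0]
wrist_force: [0.2, -0.5, 0.3]
width: 0.0853
grip_force: 0.0
```

```bash
python3 - <<'E'
from h import *
c=bot.capture("wrist");save(c,"w6")
for l,h in[("carrier_grip",.145),("bottle",.01),("spool",.01)]:
    for q in bot.place_of(l,c)[:1]:print(l,q["confidence"],q["location"],ray(c,q["location"],h))
P=pts(c);bar=P[(P[:,2]>.145)&(P[:,2]<.17)&(P[:,1]>-.23)&(P[:,1]<-.1)&(P[:,0]>.49)&(P[:,0]<.6)]
if len(bar)>50:
    k=np.polyfit(bar[:,0],bar[:,1],1);print("bar",len(bar),bar.min(0),bar.max(0),"angle",np.degrees(np.arctan(k[0])),"y at .552",np.polyval(k,.552))
go(.552,-.167,.14,103)
E
```

```text
carrier_grip 0.96 [249.3, 197.4] [ 0.5525 -0.166   0.145 ]
bottle 0.67 [294.8, 170.9] [ 0.5436 -0.101   0.01  ]
spool 0.61 [201.6, 166.4] [ 0.5669 -0.2343  0.01  ]
bar 2072 [ 0.4901 -0.1879  0.1535] [ 0.5999 -0.1476  0.1611] angle 12.30697223931083 y at .552 -0.16619297752494167
pos [ 0.5442 -0.1656  0.2569] yaw 102.92563472795227 tilt 0.00960588785601565 w 0.08525729746169987 f 0.0 t 19.05 F [ 0.1764 -0.1116 -0.9081]
shift [-0.0073 -0.0031  0.1169] az -0.07436527204772858
shift after turn [-0.0073 -0.0031  0.1169]
```

View pics/w6.png

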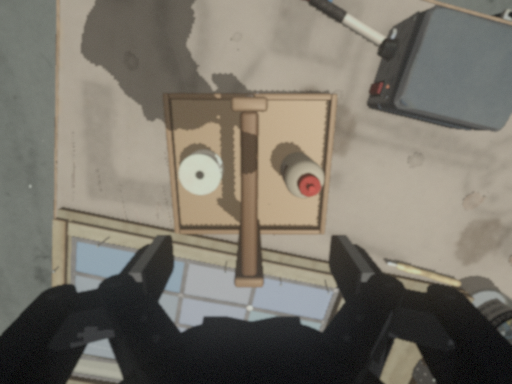

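Request:
drive_tool([
  [-1, -0.007, -0.0025, 0.01, 0, 0, 0.6],
  [-1, 0, 0, 0.03, 0, 0, 0],
  [-1, 0, 0, 0.03, 0, 0, 0],
  [-1, 0, 0, 0.025, 0, 0, 0],
  [-1, 0, 0, 0.015, 0, 0, 0],
  [-1, 0, 0, 0.007, 0, 0, 0],
  [-1, 0, 0, 0, 0, 0, 0],
])

```text
time_s: 19.75
tool_pos: [0.5512, -0.1667, 0.1385]
ee_rot: [-0.001, -0.107, 0.994, 0.001]
wrist_force: [-0.5, -0.0, 0.6]
width: 0.0854
grip_force: 0.0
```

Request:
drive_tool([
  [0, 0, 0, 0, 0, 0, 0],
  [0.3, 0, 0, 0, 0, 0, 0],
  [0.45, 0, 0, 0, 0, 0, 0],
  [0.52, 0, 0, 0, 0, 0, 0],
  [0.56, 0, 0, 0, 0, 0, 0],
  [0.6, 0, 0, 0, 0, 0, 0],
  [0.65, 0, 0, 0, 0, 0, 0],
  [0.7, 0, 0, 0, 0, 0, 0],
])

```text
time_s: 20.55
tool_pos: [0.5516, -0.1666, 0.1401]
ee_rot: [0.0, -0.107, 0.994, 0.001]
wrist_force: [-1.1, 3.6, 3.7]
width: 0.0155
grip_force: 29.4
```

Request:
drive_tool([
  [1, 0, 0, 0, 0, 0, 0],
  [1, 0, 0, 0, 0, 0, 0],
  [1, 0, 0, 0, 0, 0, 0],
  [1, 0, 0, 0, 0, 0, 0],
], force=100)

```text
time_s: 20.95
tool_pos: [0.5518, -0.1668, 0.1403]
ee_rot: [0.0, -0.107, 0.994, 0.0]
wrist_force: [-1.3, 4.3, 6.4]
width: 0.0143
grip_force: 99.2
```

Gripped. Now a gentle lift.

Request:
drive_tool([
  [1, 0, 0, -0.003, 0, 0, 0],
  [1, 0, 0, -0.005, 0, 0, 0],
  [1, 0, 0, -0.007, 0, 0, 0],
  [1, 0, 0, -0.01, 0, 0, 0],
  [1, 0, 0, -0.01, 0, 0, 0],
  [1, 0, 0, -0.007, 0, 0, 0],
  [1, 0, 0, -0.003, 0, 0, 0],
  [1, 0, 0, 0, 0, 0, 0],
])

```text
time_s: 21.75
tool_pos: [0.552, -0.1674, 0.1855]
ee_rot: [0.001, -0.107, 0.994, -0.0]
wrist_force: [0.3, 0.2, -7.1]
width: 0.0146
grip_force: 97.6
```

```bash
cat > f.py <<'E'
import sys
from h import *
s=bot.get_state();print(s["wrist_force"],s["wrist_torque"],s["width"],s["grip_force"],s["tool_pos"])
c=bot.capture("top");P=pts(c)
# deck plane tilt from points over the deck, by carrier coordinates
th=np.radians(12.7);C=np.array([s["tool_pos"][0],s["tool_pos"][1]])
X=(P[:,:2]-C)@np.c_[[np.cos(th),np.sin(th)],[-np.sin(th),np.cos(th)]]
z0=s["tool_pos"][2]-.140+.01
m=(abs(X[:,0])<.085)&(abs(X[:,1])<.1)&(abs(P[:,2]-z0)<.02)
A=np.c_[X[m],np.ones(m.sum())]
for _ in range(3):
    k=np.linalg.lstsq(A,P[m,2],rcond=None)[0];r=abs(A@k-P[m,2])<.004;mi=np.nonzero(m)[0][r];m=np.zeros(len(P),bool);m[mi]=1;A=np.c_[X[m],np.ones(m.sum())]
print("n",m.sum(),"deck slope x,y, z",k,"expected",z0)
c=bot.capture("scene");save(c,sys.argv[1])
f=c["frame"][120:290,190:390];cv2.imwrite("pics/%s.png"%sys.argv[1],cv2.resize(f,None,fx=3,fy=3)[:,:,::-1])
E
python3 f.py f1
```

```text
[ 0.2558  0.2097 -7.0946] [ 0.0377  0.0317 -0.0373] 0.014617488274992383 97.63607025146484 [ 0.552  -0.1674  0.1855]
n 1759 deck slope x,y, z [0.0043 0.0011 0.0555] expected 0.05554597780110453
```

View pics/f1.png

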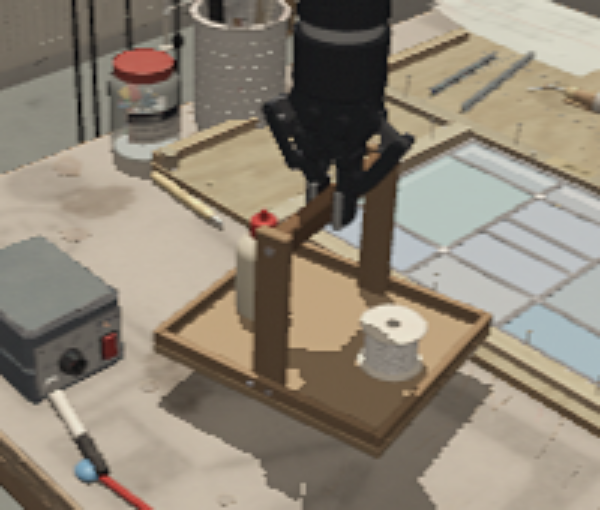

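The carrier hangs level (slope below 0.005), with the spool at (393,340) and the bottle at (250,270) standing on it. I'll lift it another 10.5 cm.

Request:
drive_tool([
  [1, 0, 0, -0.005, 0, 0, 0],
  [1, 0, 0, -0.01, 0, 0, 0],
  [1, 0, 0, -0.018, 0, 0, 0],
  [1, 0, 0, -0.02, 0, 0, 0],
  [1, 0, 0, -0.02, 0, 0, 0],
  [1, 0, 0, -0.017, 0, 0, 0],
  [1, 0, 0, -0.01, 0, 0, 0],
  [1, 0, 0, -0.005, 0, 0, 0],
])

```text
time_s: 22.65
tool_pos: [0.5521, -0.1674, 0.2912]
ee_rot: [0.001, -0.107, 0.994, -0.0]
wrist_force: [0.2, -1.1, -7.9]
width: 0.0145
grip_force: 97.9
```

Request:
drive_tool([
  [1, 0, 0, 0, 0, 0, 0],
  [1, 0, 0, 0, 0, 0, 0],
  [1, 0, 0, 0, 0, 0, 0],
  [1, 0, 0, 0, 0, 0, 0],
  [1, 0, 0, 0, 0, 0, 0],
  [1, 0, 0, 0, 0, 0, 0],
])

```text
time_s: 23.25
tool_pos: [0.5516, -0.1672, 0.2895]
ee_rot: [-0.0, -0.107, 0.994, 0.0]
wrist_force: [0.8, 0.3, -6.3]
width: 0.0145
grip_force: 97.8
```

```bash
python3 f.py f2
```

```text
[ 0.8125  0.2978 -6.2799] [-0.0022  0.0232 -0.0085] 0.014485555961742745 97.84001469612122 [ 0.5516 -0.1672  0.2895]
n 2274 deck slope x,y, z [-0.0021 -0.0013  0.1597] expected 0.1595275596160151
```

View pics/f2.png

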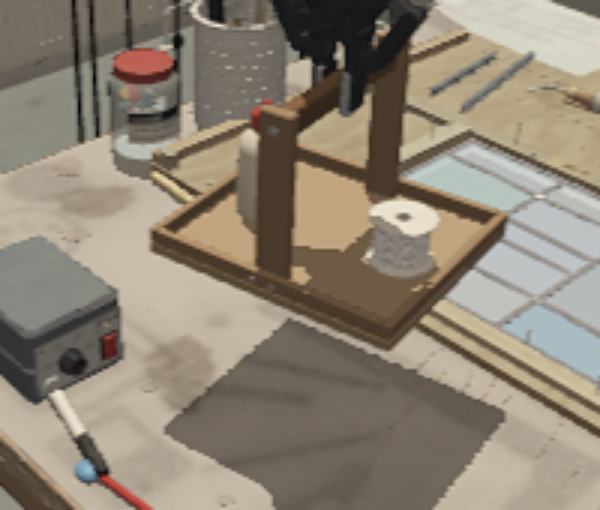

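The carrier is held level with its underside 15 cm above the bench, and the spool at (404,238) and the bottle at (250,180) are both standing. Handing in.

```bash
python3 -c "
from bench import bot
print(bot.close_job())"
```

```text
the job is handed in; nothing more can be done
None
```

I handed the job in with the carrier held level by its handle about 15 cm above the bench and the bottle and spool standing on either side of the bar; I did not touch the jar, iron stand or glass cutter, and no verdict came back.

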